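# Switch off the grain mill and loosen its knurled retaining ring

### The arm

A 7-joint arm with a two-finger parallel gripper is mounted at the origin on the work surface. World frame = base frame: x ahead of the robot, y to its left, z up, the work surface at z = 0. Lengths are in m, angles in rad, forces in N, time in s.
With the tool pointing down it reaches from about 0.4 to 0.85 m from the base axis. Payload 10.4 kg.
Tool frame: the origin (TCP) lies on the front face of the gripper's body, between the roots of the fingers; the fingertips stand 73 mm ahead of it and the grasp point (between the pads) lies 54 mm ahead of it; z points along the fingers, y is the line along which they close (so a half turn about z gives the same grasp; the last joint's range is limited). The gripper opens to 85 mm and grips with 20 to 120 N. Pads are 22 mm wide; open, the fingers measure 114 mm over their backs; the gripper's body (76 mm by 85 mm) begins 54 mm behind the grasp point. The pads swing forward as they close: fully open they stand 13 mm farther back than shut.
Start: joints at [-1.23, 0.332, -0.065, 1.46, 0.022, 1.35, -0.088], TCP at [0.222, 0.584, 0.304] pointing down, gripper open.
Joint ranges: [-2.6, 2.6], [-0.5, 2.12], [-1.47, 1.34], [0.16, 2.42], [-1.27, 4.41], [0.06, 2.06], [-2.6, 2.6]. Speed limits (rad/s): [2.22, 2.22, 2.79, 2.79, 3.14, 3.14, 3.14].

### API

Orientations are given as a unit quaternion [x, y, z, w].
In Python, from workcell import manip gives the robot as it stands.
- The arm moves only by the shell command python3 -m jog 'ROWS' [FORCE]. ROWS is JSON, a list of rows, each an object with "grip": the gripper command: -1 is fully open, 1 is shut, values between are in proportion; "slide": the shift along the tool's x, y, z in cm, a list of three; "yaw": the turn about the tool's z in rad. A call has 1 to 8 rows; each row shifts and turns the commanded pose from where the row before left it, along the tool's axes as they then stand; what a row does not reach is not made up. A row lasts 1/10 s, in which the tool goes at most 50 mm and 8.59 degrees, less where a joint would pass 70% of its speed; a pose out of reach is approached as far as the arm can. A call with a gripper value outside its range is refused whole. The fingers move at their own pace and stop on an object; FORCE is the grip in N (left out, the last holds). Time passes only in rows, so rows that do not move let the fingers close. It gives the time, the measured TCP pose, the force, the opening and the grip force at its end, in the units of the state.
- manip.get_obs(): the state, without advancing time (a new reading comes with each control period).
- manip.camera(name): name is "side" or "top"; returns the picture (420x560x3 uint8, blue, green, red); there is no depth.
- manip.calibration(name): a dict with "vfov" (degrees; the focal length in pixels is half the picture's height over the tangent of half this angle, whatever the lens; pixels are square), "cx", "cy" (the principal point, pixels), "k1" (the pictures are not rectified: a ray, as slopes to the right and down, at radius r is drawn at 1 + k1 r^2 times it, then the intrinsics apply), "camera_from_world" (4x4, takes a point from world to camera coordinates). Camera axes: x right, y down, z forward; pixel columns grow to the right and rows downward; lengths in m; the calibration is good to about 2 mm. A picture is of the moment at which its call begins. calibration takes no time and is no camera call.
- manip.hand_in(): hands the job in; it is judged then, once.
Trained networks look in the newest picture that a camera, given by its name, has taken for a name from the list of things; names that differ only in an ending like _2 or _b are one class to them, and where a whole thing is asked for, a point or a joint stands for the part that bears it (a point fixed in the world has none). Each returns a list of dicts, best first, with "conf" (0 to 1); they miss things now and then, are a little off and sometimes report something else, mostly with a low value. They report only what shows in the picture. A call takes as long as a camera call.
- manip.masks_of(thing, camera): "region" (420x560 bool, what is visible of it) and "centre" ([column, row] in pixels, amid what is visible of it).
The state is a dict: "clock": time; "joint_pos": joint angles; "joint_velocities": joint speeds; "tau": joint torques, N m; "position": TCP position; "ee_rot": TCP orientation; "ft_force": force on the tool from outside, world axes, zero at the start; "torque": the same for the moment, N m; "grip_width": opening from 0.0 (shut) to 1.0 (fully open); "grasp_force": force on a finger pad.
Only numpy, scipy, OpenCV 4.12 (cv2) and the standard library are available. Lean on these libraries where they do the work, as an engineer would, in place of code of your own. Each camera call takes 0.05 s, during which the arm holds its last target. There are 200 camera calls.

### The job

The grain mill on the counter is to be opened for cleaning: first push its switch lever all the way over, away from the mill's front, to off. Then, with a fingertip working along the knurled rim, turn the retaining ring around the feed throat two full turns anticlockwise (seen from above) from where it starts, stop there, and take your hand away. Do not grasp, lift or shift anything else on the counter.

Things in the scene. Friction and masses are not known exactly. Their poses are not given: they have to be found in the camera images.
- mill: bench grain mill, bolted down; origin on the counter, x to its rear, y to its left. In mm: base plate x -130 to 100, y -180 to 180, 30 thick; on its right half a gearbox 150 x 150 centred on (0, -90), top at z 65, carrying chamber, ring and throat (see ring_axis); left rear a motor, radius 48, along y from 30 to 170, axis at x 45, z 82; switch block 70 x 50 at (-85, 100), top at z 55
- ring_axis (a point): point on the vertical axis of the dark steel retaining ring, level with its top face (113 mm over the counter); axes as the mill's. Ring: 92 mm across over the knurl (36 upright ridges, 2.5 mm), 24 mm high, underside at 89 mm; it only turns. Under it the burr chamber, 94 mm across, top at 87 mm; through it the fixed feed throat, 58 mm across, top at 130 mm
- ring_mark (a point): the white index mark, 13 x 9 mm, on the ring's top face, 37 mm from the ring's axis; it goes round with the ring
- ring (a joint): angle of the retaining ring in rad; grows anticlockwise seen from above (loosening), 2 pi per full turn. It starts anywhere between 0 and 1.2, so count from the starting value. Stiff: takes about 0.08 N m to turn (1.7 N along the rim) and stays where it is left. Stops at 0 and 22
- switch (a joint): angle of the switch lever in rad: 0 leaning to the mill's front (-x of the mill, on; starts between 0 and 0.2), 1.0 leaning to the rear, fully over (off). Stays where it is left
- switch_tip (a point): centre of the black ball, 26 mm across, on the tip of the switch lever. The lever is a thin steel rod; pivot 52 mm above the counter at mill (-85, 100) mm, axis along the mill's y, 50 mm from pivot to ball centre; upright at joint 0.5. About 1.2 N at the ball moves it
- hopper: bystander: the mill's steel funnel hopper, taken off, standing on its narrow end, 140 mm across, 110 mm high; origin at its underside
- burr: bystander: steel burr disc, 54 mm across, 12 mm high, lying on the mill's base plate between ring and switch; origin at its underside
- brush: bystander: cleaning brush lying in front of the mill; origin at its underside
- tin: bystander: tin, 74 mm across, 85 mm high, behind the mill; origin at its underside
- carton: bystander: drink carton 65 x 95 x 170 mm, left of the mill; origin at its underside
- jar: bystander: glass jar, 80 mm across, 120 mm high, left rear of the mill; origin at its underside
- bowl: bystander: white bowl, 120 mm across, 50 mm high, right front of the mill; origin at its underside

How it is judged:
By the outcome, as a careful person would: the job done as asked, in the order asked, and still so for the second after the job is handed in, with the robot touching nothing.
It also fails if it takes over 72 s, if anything falls off the work surface, if the arm or the gripper's body presses on something with over 40 N, if the wrist force passes 120 N, or if a joint passes its speed limit or range.

## Working session

There is one attempt and no reset: what is moved stays moved. The work goes in short steps, Python scripts to look and compute and a shell command to move; the robot and the scene stay as the last step left them, time stands still between calls to the robot, and variables do not carry over. Pictures are saved under pics/ and viewed, at most 10 in all, crops included, and the job is handed in when it is done.

```bash
mkdir -p pics; cat > h.py <<'E'
from workcell import manip
import numpy as np, cv2
from scipy.spatial.transform import Rotation as R
def cal(n):
    c=manip.calibration(n); f=210/np.tan(np.radians(c['vfov']/2)); return c,f,np.array(c['camera_from_world'])
def proj(n,P):
    c,f,T=cal(n); p=T[:3,:3]@np.asarray(P,float)+T[:3,3]; s=p[:2]/p[2]; s=s*(1+c['k1']*(s@s)); return s*f+[c['cx'],c['cy']]
def at_z(n,px,z):
    c,f,T=cal(n); d=(np.asarray(px,float)-[c['cx'],c['cy']])/f; s=d.copy()
    for _ in range(20): s=d/(1+c['k1']*(s@s))
    r=T[:3,:3].T@np.array([s[0],s[1],1]); o=-T[:3,:3].T@T[:3,3]; return o+r*(z-o[2])/r[2]
E
python3 - <<'E'
from h import *
o=manip.get_obs(); print({k:np.round(v,3) for k,v in o.items()})
print(R.from_quat(o['ee_rot']).as_matrix().round(3))
for n in('side','top'):
    cv2.imwrite(f'pics/{n}0.png',manip.camera(n)); c,f,T=cal(n); print(n,c['k1'],f,(-T[:3,:3].T@T[:3,3]).round(3))
for n in('side','top'):
  for t,z in(('ring_axis',.113),('ring_mark',.113),('switch_tip',.1),('burr',.042),('mill',.05),('hopper',.1),('carton',.17),('jar',.12),('tin',.085),('bowl',.05),('brush',.02)):
    for m in manip.masks_of(t,n)[:2]: print(n,t,round(m['conf'],2),np.round(m['centre']),m['region'].sum(),at_z(n,m['centre'],z).round(3))
E
```

```text
{'clock': np.float64(0.0), 'joint_pos': array([-1.23 ,  0.333, -0.065,  1.461,  0.022,  1.35 , -0.088]), 'joint_velocities': array([-0.002,  0.001,  0.001,  0.   , -0.001, -0.   , -0.002]), 'tau': array([ 1.0000e-03, -6.2545e+01,  4.9000e-02, -3.9160e+01,  1.6000e-02,
        1.0000e-02,  0.0000e+00]), 'position': array([0.222, 0.584, 0.303]), 'ee_rot': array([ 0.181,  0.984, -0.001, -0.   ]), 'ft_force': array([-0.522, -0.769,  0.486]), 'torque': array([0.011, 0.023, 0.008]), 'grasp_force': np.float64(0.0), 'grip_width': np.float64(1.002)}
[[-0.935  0.356 -0.   ]
 [ 0.356  0.935 -0.001]
 [-0.    -0.001 -1.   ]]
side 0.030317260627487512 394.081610458935 [0.536 0.678 0.808]
top -0.002169327506501352 382.79207903991374 [0.439 0.02  1.006]
side ring_axis 0.58 [300. 202.] 8148 [0.541 0.026 0.113]
side ring_axis 0.25 [294. 161.] 387 [ 0.567 -0.124  0.113]
side ring_mark 0.19 [345. 139.] 801 [ 0.429 -0.235  0.113]
side burr 0.66 [326. 200.] 275 [ 0.473 -0.057  0.042]
side mill 0.95 [300. 205.] 8167 [ 0.543 -0.023  0.05 ]
side mill 0.73 [332. 215.] 102 [0.459 0.004 0.05 ]
side carton 0.64 
[... 302 characters left out ...]
op ring_axis 0.72 [320. 216.] 12307 [ 0.546 -0.061  0.113]
top ring_mark 0.59 [350. 213.] 755 [ 0.554 -0.13   0.113]
top switch_tip 0.64 [279. 250.] 77 [0.465 0.034 0.1  ]
top burr 0.77 [312. 243.] 295 [ 0.486 -0.047  0.042]
top burr 0.31 [322. 217.] 12204 [ 0.552 -0.073  0.042]
top hopper 0.97 [447. 194.] 2474 [ 0.605 -0.365  0.1  ]
top hopper 0.32 [281. 250.] 74 [0.465 0.03  0.1  ]
top carton 0.94 [208. 197.] 1769 [0.578 0.194 0.17 ]
top jar 0.72 [276. 148.] 1063 [0.707 0.045 0.12 ]
top tin 0.98 [367. 154.] 920 [ 0.706 -0.179  0.085]
top tin 0.57 [321. 218.] 12221 [ 0.543 -0.066  0.085]
top bowl 0.93 [429. 272.] 1762 [ 0.419 -0.335  0.05 ]
top brush 0.77 [290. 284.] 966 [0.384 0.005 0.02 ]
```

```bash
python3 - <<'E'
import cv2
a=cv2.imread('pics/top0.png')[130:310,180:400]; cv2.imwrite('pics/t1.png',cv2.resize(a,None,fx=3.3,fy=3.3,interpolation=cv2.INTER_CUBIC))
b=cv2.imread('pics/side0.png')[100:300,190:390]; cv2.imwrite('pics/s1.png',cv2.resize(b,None,fx=3,fy=3,interpolation=cv2.INTER_CUBIC))
E
```

```text
(no output)
```

View pics/t1.png

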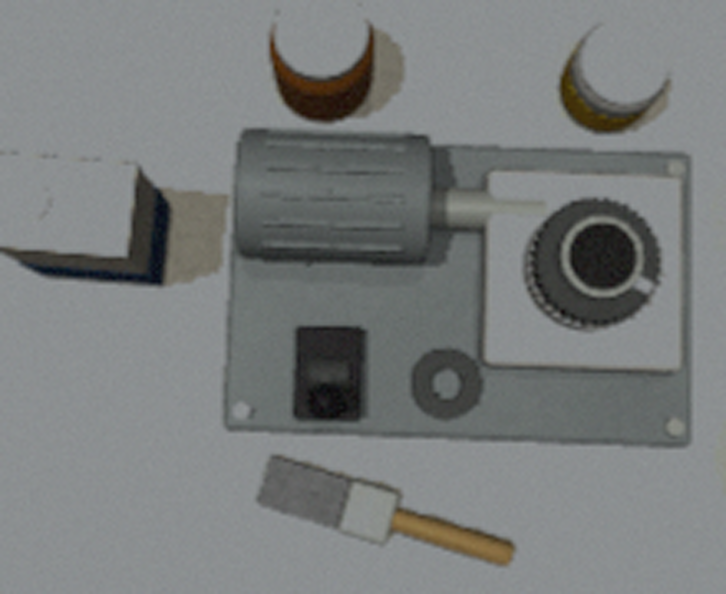

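View pics/s1.png

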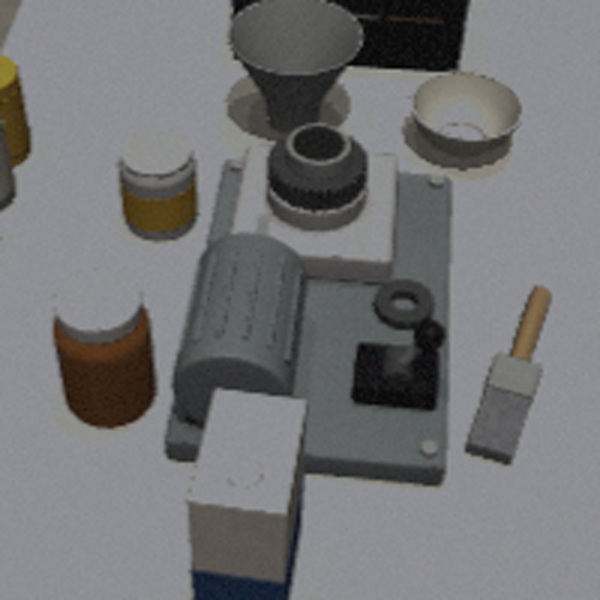

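```bash
python3 - <<'E'
from h import *
from scipy.optimize import least_squares
top=[((228,430),(-130,180,30)),((690,445),(-130,-180,30)),((691,153),(100,-180,30)),((487,171),(75,-15,65)),((685,177),(75,-165,65)),((683,370),(-75,-165,65)),((483,365),(-75,-15,65)),((602,256),(0,-90,130))]
side=[((322,142),(0,-90,130)),((443,482),(-130,180,0)),((452,178),(-130,-180,30)),((392,275),(-75,-15,65)),((397,155),(-75,-165,65))]
D=[('top',np.array(p)/3.3+[180,130],q) for p,q in top]+[('side',np.array(p)/3+[190,100],q) for p,q in side]
def W(v,q):
    c,s=np.cos(v[2]),np.sin(v[2]);x,y,z=np.array(q)/1000
    return np.array([v[0]+c*x-s*y,v[1]+s*x+c*y,z])
f=lambda v:np.concatenate([proj(n,W(v,q))-p for n,p,q in D])
r=least_squares(f,[.55,-.06,0],loss='soft_l1');v=r.x;print(v.round(4));print(f(v).reshape(-1,2).round(1).tolist())
ax=W(v,(0,-90,113));print('axis',ax)
mk=at_z('top',np.array([645,285])/3.3+[180,130],.113);d=mk-ax;print('mark',mk,np.hypot(*d[:2]),np.degrees(np.arctan2(d[1],d[0])))
for a in(0,.1,.2,1):
    t=W(v,(-85-50*np.sin(.5-a),100,52+50*np.cos(.5-a)));print('tip',a,t.round(3),((proj('top',t)-[180,130])*3.3).round(),((proj('side',t)-[190,100])*3).round())
E
```

```text
[ 0.5662 -0.0668 -0.017 ]
[[-1.9, 0.3], [0.7, 0.8], [0.2, 0.0], [-0.1, -1.0], [-0.1, -0.8], [0.6, 0.8], [-0.1, 0.2], [-0.0, 0.3], [-1.3, 0.9], [-0.1, 2.7], [-0.5, -0.7], [-0.0, -4.5], [0.4, -0.3]]
axis [ 0.56463092 -0.15675667  0.113     ]
mark [ 0.54756669 -0.19055544  0.113     ] 0.03786217781527373 -116.78818121739437
tip 0 [0.459 0.035 0.096] [326. 405.] [431. 338.]
tip 0.1 [0.463 0.035 0.098] [326. 399.] [426. 335.]
tip 0.2 [0.468 0.035 0.1  ] [326. 392.] [421. 333.]
tip 1 [0.507 0.034 0.096] [328. 338.] [372. 332.]
```

```bash
python3 -m jog '[{"grip":1,"slide":[0,0,0],"yaw":-0.12},{"grip":1,"slide":[0,0,0],"yaw":-0.12},{"grip":1,"slide":[0,0,0],"yaw":-0.124},{"grip":1,"slide":[-1.5,-4.5,0],"yaw":0},{"grip":1,"slide":[-1.5,-4.5,0],"yaw":0},{"grip":1,"slide":[-1.5,-4.5,0],"yaw":0},{"grip":1,"slide":[-1.5,-4.5,0],"yaw":0},{"grip":1,"slide":[-1.5,-4.5,0],"yaw":0}]' 20; python3 -c "
from h import *
o=manip.get_obs();print(o['joint_pos'].round(2),R.from_quat(o['ee_rot']).as_matrix().round(3))"
```

```text
clock: 2.0
position: [0.2978, 0.3572, 0.304]
ee_rot: [-0.0, 1.0, 0.0, 0.0]
ft_force: [0.9, 0.4, -0.5]
grip_width: -0.003
grasp_force: 0.0
[-0.97 -0.02 -0.01  1.86 -0.    1.3   0.6 ] [[-1.    -0.     0.   ]
 [-0.     1.     0.001]
 [-0.     0.001 -1.   ]]
```

```bash
python3 -m jog '[{"grip":1,"slide":[-1.6,-4.6,0],"yaw":0},{"grip":1,"slide":[-1.6,-4.6,0],"yaw":0},{"grip":1,"slide":[-1.6,-4.6,0],"yaw":0},{"grip":1,"slide":[-1.6,-4.6,0],"yaw":0},{"grip":1,"slide":[-1.6,-4.6,0],"yaw":0},{"grip":1,"slide":[-1.6,-4.6,0],"yaw":0},{"grip":1,"slide":[-1.7,-4.6,3],"yaw":0},{"grip":1,"slide":[0,0,3],"yaw":0}]'; python3 -m jog '[{"grip":1,"slide":[0,0,0],"yaw":0}]'
```

```text
clock: 2.8
position: [0.4101, 0.0383, 0.2484]
ee_rot: [0.004, 1.0, 0.001, 0.002]
ft_force: [0.3, -0.2, -0.0]
grip_width: -0.001
grasp_force: 0.0
clock: 2.9
position: [0.4068, 0.042, 0.2452]
ee_rot: [0.001, 1.0, -0.001, -0.002]
ft_force: [-0.0, 0.0, 0.1]
grip_width: 0.0
grasp_force: 0.0
```

```bash
python3 -m jog '[{"grip":1,"slide":[0,-0.7,3],"yaw":0},{"grip":1,"slide":[0,0,3],"yaw":0},{"grip":1,"slide":[0,0,2.6],"yaw":0},{"grip":1,"slide":[-1,0,0],"yaw":0},{"grip":1,"slide":[-1,0,0],"yaw":0},{"grip":1,"slide":[-1,0,0],"yaw":0},{"grip":1,"slide":[-1,0,0],"yaw":0},{"grip":1,"slide":[-1,0,0],"yaw":0}]'; python3 -m jog '[{"grip":1,"slide":[-1,0,0],"yaw":0},{"grip":1,"slide":[-0.7,0,0],"yaw":0},{"grip":1,"slide":[-0.5,0,0],"yaw":0},{"grip":1,"slide":[0,0,0],"yaw":0}]'
```

```text
clock: 3.7
position: [0.4596, 0.0364, 0.1626]
ee_rot: [-0.0, 1.0, 0.0, 0.0]
ft_force: [-2.4, -0.3, 1.1]
grip_width: 0.0
grasp_force: 1.0
clock: 4.1
position: [0.4809, 0.0361, 0.1617]
ee_rot: [0.0, 1.0, -0.0, 0.0]
ft_force: [-0.5, 0.7, 0.3]
grip_width: 0.001
grasp_force: 0.0
```

```bash
python3 -m jog '[{"grip":1,"slide":[-0.4,0,0],"yaw":0},{"grip":1,"slide":[-0.2,0,0],"yaw":0},{"grip":1,"slide":[0,0,0],"yaw":0}]';  python3 -m jog '[{"grip":1,"slide":[-0.3,0,0],"yaw":0},{"grip":1,"slide":[0,0,0],"yaw":0}]'
```

```text
clock: 4.4
position: [0.4849, 0.0361, 0.1613]
ee_rot: [-0.0, 1.0, -0.0, -0.002]
ft_force: [-8.6, 0.5, 4.9]
grip_width: 0.002
grasp_force: 4.4
clock: 4.6
position: [0.4856, 0.036, 0.1606]
ee_rot: [-0.0, 1.0, -0.0, -0.005]
ft_force: [-20.7, -0.5, 11.7]
grip_width: -0.0
grasp_force: 10.2
```

```bash
python3 -m jog '[{"grip":1,"slide":[1.5,0,0],"yaw":0},{"grip":1,"slide":[1.5,0,0],"yaw":0},{"grip":1,"slide":[0,0,-3.5],"yaw":0},{"grip":1,"slide":[0,0,-3.5],"yaw":0},{"grip":1,"slide":[0,0,-3],"yaw":0},{"grip":1,"slide":[-2.6,-4.2,0],"yaw":0},{"grip":1,"slide":[-2.6,-4.2,0],"yaw":0},{"grip":1,"slide":[-2.6,-4.2,0],"yaw":0}]'; python3 -m jog '[{"grip":1,"slide":[-2.6,-4.2,0],"yaw":0},{"grip":1,"slide":[-2.6,-4.2,0],"yaw":0},{"grip":1,"slide":[-2.6,-4.2,0],"yaw":0},{"grip":1,"slide":[0,0,0],"yaw":0.14},{"grip":1,"slide":[0,0,0],"yaw":0.14},{"grip":1,"slide":[0,0,0],"yaw":0.14},{"grip":1,"slide":[0,0,0],"yaw":0.14},{"grip":1,"slide":[0,0,0],"yaw":0.14}]'; python3 - <<'E'
from h import *
b=manip.camera('side');cv2.imwrite('pics/s2.png',cv2.resize(b[100:300,190:390],None,fx=3,fy=3,interpolation=cv2.INTER_CUBIC))
print(manip.get_obs()['joint_pos'].round(2))
E
```

```text
clock: 5.4
position: [0.5384, -0.091, 0.2627]
ee_rot: [-0.001, 1.0, 0.0, 0.001]
ft_force: [0.9, -0.4, 0.7]
grip_width: 0.003
grasp_force: 0.0
clock: 6.2
position: [0.6155, -0.2158, 0.2618]
ee_rot: [0.345, 0.938, 0.0, 0.0]
ft_force: [0.3, 0.8, -0.3]
grip_width: 0.004
grasp_force: 0.0
[-0.31  0.51  0.81  1.47 -0.38  1.31  1.39]
```

View pics/s2.png

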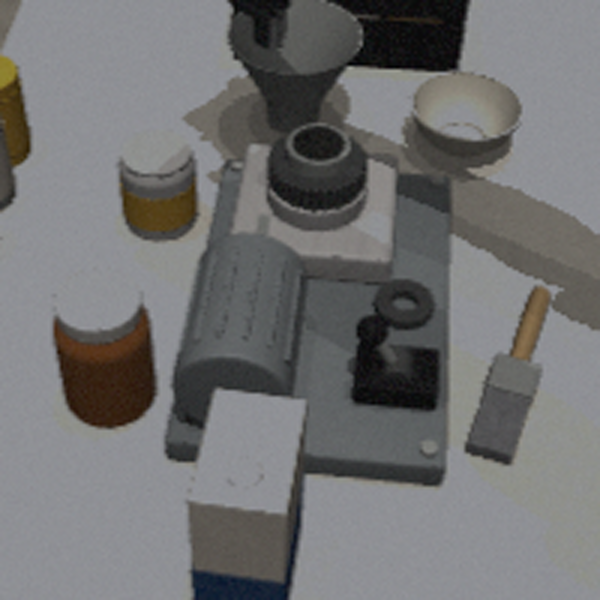

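```bash
for i in 1; do python3 -m jog '[{"grip":1,"slide":[0,0,0],"yaw":0.14},{"grip":1,"slide":[0,0,0],"yaw":0.14},{"grip":1,"slide":[0,0,0],"yaw":0.14},{"grip":1,"slide":[0,0,0],"yaw":0.14},{"grip":1,"slide":[0,0,0],"yaw":0.14},{"grip":1,"slide":[0,0,0],"yaw":0.14},{"grip":1,"slide":[0,0,0],"yaw":0.14},{"grip":1,"slide":[0,0,0],"yaw":0.14}]';python3 -m jog '[{"grip":1,"slide":[0,0,0],"yaw":0.14},{"grip":1,"slide":[0,0,0],"yaw":0.14},{"grip":1,"slide":[0,0,0],"yaw":0.14},{"grip":1,"slide":[0,0,0],"yaw":0.14},{"grip":1,"slide":[0,0,0],"yaw":0.14},{"grip":1,"slide":[0,0,0],"yaw":0.14},{"grip":1,"slide":[0,0,0],"yaw":0.14},{"grip":1,"slide":[0,0,0],"yaw":0.14}]'; done
cat >> h.py <<'E'
AX=np.array([.5646,-.1568])
def st():
    o=manip.get_obs();M=R.from_quat(o['ee_rot']).as_matrix();d=o['position'][:2]-AX
    print('j',o['joint_pos'].round(2),'psi',np.degrees(np.arctan2(M[1,0],M[0,0])).round(1),'theta',np.degrees(np.arctan2(d[1],d[0])).round(1),'r',np.hypot(*d).round(4),'tipz',(o['position'][2]-.073).round(4))
    print('radial/tangential in tool x,y cm',(M[:2,:2].T@d*100).round(2),'F tool',(M.T@o['ft_force']).round(1))
E
python3 -c "from h import *;st()"
```

```text
clock: 7.05
position: [0.6155, -0.2157, 0.2618]
ee_rot: [0.79, 0.613, 0.0, 0.0]
ft_force: [0.2, 0.7, -0.1]
grip_width: -0.002
grasp_force: 0.0
clock: 7.85
position: [0.6156, -0.2156, 0.2616]
ee_rot: [0.995, 0.1, 0.0, -0.0]
ft_force: [1.0, -0.7, -0.0]
grip_width: -0.003
grasp_force: 0.0
j [-0.52  0.75  1.26  1.48 -0.71  1.43 -0.61] psi 11.4 theta -49.1 r 0.0778 tipz 0.1886
radial/tangential in tool x,y cm [3.83 6.77] F tool [0.8 0.9 0. ]
```

```bash
python3 -m jog '[{"grip":1,"slide":[0,0,0],"yaw":0.149},{"grip":1,"slide":[0,0,0],"yaw":0.149},{"grip":1,"slide":[0,0,0],"yaw":0.149},{"grip":1,"slide":[0,0,0],"yaw":0.149},{"grip":1,"slide":[0,0,0],"yaw":0.149},{"grip":1,"slide":[0,0,0],"yaw":0.149},{"grip":1,"slide":[0,0,0],"yaw":0.149},{"grip":1,"slide":[0,0,0],"yaw":0}]';python3 -m jog '[{"grip":1,"slide":[0,0,3],"yaw":0},{"grip":1,"slide":[0,0,3],"yaw":0},{"grip":1,"slide":[0,0,2.7],"yaw":0},{"grip":1,"slide":[-1,0,0],"yaw":0},{"grip":1,"slide":[0,0,0],"yaw":0}]';python3 -c "from h import *;st()"
```

```text
clock: 8.65
position: [0.6155, -0.2157, 0.2616]
ee_rot: [0.913, -0.408, -0.0, -0.0]
ft_force: [-0.4, -0.5, -0.3]
grip_width: 0.0
grasp_force: 0.0
clock: 9.15
position: [0.6083, -0.2075, 0.1752]
ee_rot: [0.914, -0.406, -0.0, -0.0]
ft_force: [0.6, -0.2, 1.0]
grip_width: 0.003
grasp_force: 0.0
j [-0.55  0.84  1.25  1.6  -0.82  1.31 -1.58] psi -48.0 theta -49.3 r 0.0669 tipz 0.1022
radial/tangential in tool x,y cm [6.69 0.15] F tool [ 0.5 -0.3 -1. ]
```

```bash
python3 -m jog '[{"grip":1,"slide":[-0.5,-0.1,0.4],"yaw":0},{"grip":1,"slide":[-0.2,0,0],"yaw":0},{"grip":1,"slide":[0,0,0],"yaw":0}]';python3 -c "from h import *;st()"; python3 -m jog '[{"grip":1,"slide":[-0.3,0,0],"yaw":0},{"grip":1,"slide":[0,0,0],"yaw":0}]';python3 -c "from h import *;st()"
```

```text
clock: 9.45
position: [0.605, -0.2021, 0.1715]
ee_rot: [0.913, -0.408, 0.0, -0.0]
ft_force: [0.3, 0.5, 0.1]
grip_width: -0.0
grasp_force: 0.0
j [-0.56  0.84  1.25  1.62 -0.82  1.3  -1.58] psi -48.1 theta -48.3 r 0.0607 tipz 0.0985
radial/tangential in tool x,y cm [6.07 0.02] F tool [-0.2 -0.6 -0.1]
clock: 9.65
position: [0.6027, -0.2001, 0.171]
ee_rot: [0.913, -0.408, 0.0, -0.0]
ft_force: [0.5, 0.2, -0.8]
grip_width: 0.004
grasp_force: 0.0
j [-0.57  0.84  1.25  1.63 -0.82  1.29 -1.59] psi -48.2 theta -48.6 r 0.0577 tipz 0.098
radial/tangential in tool x,y cm [5.77 0.05] F tool [ 0.2 -0.5  0.8]
```

```bash
python3 -m jog '[{"grip":1,"slide":[-0.2,0,0],"yaw":0},{"grip":1,"slide":[0,0,0],"yaw":0}]';python3 -c "from h import *;st()"; python3 -m jog '[{"grip":1,"slide":[-0.2,0,0],"yaw":0},{"grip":1,"slide":[0,0,0],"yaw":0}]';python3 -c "from h import *;st()"
```

```text
clock: 9.85
position: [0.6022, -0.1996, 0.1712]
ee_rot: [0.913, -0.408, 0.002, 0.001]
ft_force: [6.3, -4.9, -3.0]
grip_width: -0.004
grasp_force: 3.6
j [-0.57  0.83  1.25  1.63 -0.82  1.29 -1.59] psi -48.2 theta -48.7 r 0.0569 tipz 0.0982
radial/tangential in tool x,y cm [5.69 0.05] F tool [ 7.9 -1.4  3. ]
clock: 10.05
position: [0.6016, -0.1993, 0.1715]
ee_rot: [0.913, -0.409, 0.004, 0.001]
ft_force: [12.0, -11.7, -7.5]
grip_width: -0.001
grasp_force: 8.1
j [-0.58  0.83  1.25  1.64 -0.82  1.28 -1.59] psi -48.2 theta -49.0 r 0.0564 tipz 0.0985
radial/tangential in tool x,y cm [5.64 0.07] F tool [16.6 -1.1  7.7]
```

```bash
python3 -m jog '[{"grip":1,"slide":[-0.057,-0.78,0],"yaw":-0.145},{"grip":1,"slide":[-0.057,-0.78,0],"yaw":-0.145},{"grip":1,"slide":[-0.057,-0.78,0],"yaw":-0.145},{"grip":1,"slide":[-0.057,-0.78,0],"yaw":-0.145},{"grip":1,"slide":[-0.057,-0.78,0],"yaw":-0.145},{"grip":1,"slide":[-0.057,-0.78,0],"yaw":-0.145},{"grip":1,"slide":[-0.057,-0.78,0],"yaw":-0.145},{"grip":1,"slide":[-0.057,-0.78,0],"yaw":-0.145}]'; python3 - <<'E'
from h import *
st()
cv2.imwrite('pics/t3.png',cv2.resize(manip.camera('top')[150:270,280:440],None,fx=4,fy=4,interpolation=cv2.INTER_CUBIC))
cv2.imwrite('pics/s3.png',cv2.resize(manip.camera('side')[110:210,240:360],None,fx=5,fy=5,interpolation=cv2.INTER_CUBIC))
for n in('top','side'):
  for m in manip.masks_of('ring_mark',n)[:2]:
    d=at_z(n,m['centre'],.113)[:2]-AX;print(n,m['conf'],m['region'].sum(),np.hypot(*d),np.degrees(np.arctan2(d[1],d[0])))
E
```

```text
clock: 10.85
position: [0.6183, -0.1383, 0.1714]
ee_rot: [0.987, 0.163, 0.003, 0.0]
ft_force: [12.4, 2.0, -5.8]
grip_width: -0.0
grasp_force: 6.3
j [-0.58  0.67  1.03  1.63 -0.61  1.19 -0.65] psi 18.8 theta 19.1 r 0.0568 tipz 0.0984
radial/tangential in tool x,y cm [ 5.68 -0.03] F tool [12.3  2.   5.9]
side 0.56 395 0.02952550294231713 91.18619392643551
```

View pics/s3.png

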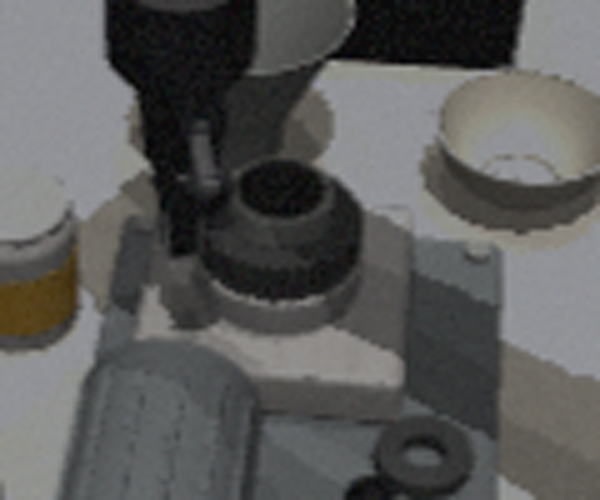

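```bash
python3 -m jog '[{"grip":1,"slide":[-0.057,-0.78,0],"yaw":-0.145},{"grip":1,"slide":[-0.057,-0.78,0],"yaw":-0.145},{"grip":1,"slide":[-0.057,-0.78,0],"yaw":-0.145},{"grip":1,"slide":[-0.057,-0.78,0],"yaw":-0.145},{"grip":1,"slide":[-0.057,-0.78,0],"yaw":-0.145},{"grip":1,"slide":[-0.057,-0.78,0],"yaw":-0.145},{"grip":1,"slide":[-0.057,-0.78,0],"yaw":-0.145},{"grip":1,"slide":[-0.057,-0.78,0],"yaw":-0.145}]';python3 -c "from h import *;st()"; python3 -m jog '[{"grip":1,"slide":[-0.057,-0.78,0],"yaw":-0.145},{"grip":1,"slide":[-0.057,-0.78,0],"yaw":-0.145},{"grip":1,"slide":[-0.057,-0.78,0],"yaw":-0.145},{"grip":1,"slide":[-0.057,-0.78,0],"yaw":-0.145},{"grip":1,"slide":[-0.057,-0.78,0],"yaw":-0.145},{"grip":1,"slide":[-0.057,-0.78,0],"yaw":-0.145},{"grip":1,"slide":[-0.057,-0.78,0],"yaw":-0.145},{"grip":1,"slide":[-0.057,-0.78,0],"yaw":-0.145}]'; cat > look.py <<'E'
from h import *
import sys
st()
a=manip.camera('top');b=manip.camera('side')
cv2.imwrite(f'pics/{sys.argv[1]}.png',np.hstack([cv2.resize(x,(400,400),interpolation=cv2.INTER_CUBIC) for x in(a[165:255,315:405],b[110:190,255:335])]))
for n in('top','side'):
  for m in manip.masks_of('ring_mark',n)[:2]:
    d=at_z(n,m['centre'],.113)[:2]-AX;print(n,m['conf'],m['region'].sum(),np.hypot(*d),np.degrees(np.arctan2(d[1],d[0])))
  im=(a if n=='top' else b)
  # bright pixels on the ring annulus, unwrapped by angle
  th=np.radians(np.arange(0,360,4)); v=[np.mean([cv2.getRectSubPix(im,(1,1),tuple(map(float,proj(n,[AX[0]+r*np.cos(t),AX[1]+r*np.sin(t),.113])))).mean() for r in(.035,.037,.039)]) for t in th]
  k=np.argsort(v)[::-1][:5];print(n,[(int(4*i),int(v[i])) for i in k])
E
python3 look.py l4
```

```text
clock: 11.85
position: [0.5698, -0.1005, 0.1711]
ee_rot: [0.736, 0.677, 0.002, -0.001]
ft_force: [2.5, 7.9, 0.4]
grip_width: 0.001
grasp_force: 3.7
j [-0.57  0.44  0.83  1.78 -0.37  1.08  0.31] psi 85.2 theta 84.8 r 0.0565 tipz 0.0981
radial/tangential in tool x,y cm [5.65 0.05] F tool [ 8.1  1.8 -0.4]
clock: 12.65
position: [0.5157, -0.1298, 0.1707]
ee_rot: [0.245, 0.969, 0.001, -0.001]
ft_force: [-6.0, 5.8, 5.1]
grip_width: 0.002
grasp_force: 3.6
j [-0.4   0.28  0.65  1.89 -0.2   1.03  1.41] psi 151.6 theta 151.1 r 0.0558 tipz 0.0977
radial/tangential in tool x,y cm [5.58 0.04] F tool [ 8.   2.2 -5.1]
top 0.52 146 0.035145078682635146 68.19262144630947
top [(80, 144), (76, 139), (172, 136), (168, 136), (164, 135)]
side 0.75 400 0.028401318768950475 69.18313492214628
side 0.66 7909 0.19010163085742016 95.32549863746695
side [(80, 120), (84, 115), (76, 105), (320, 98), (324, 97)]
```

View pics/l4.png

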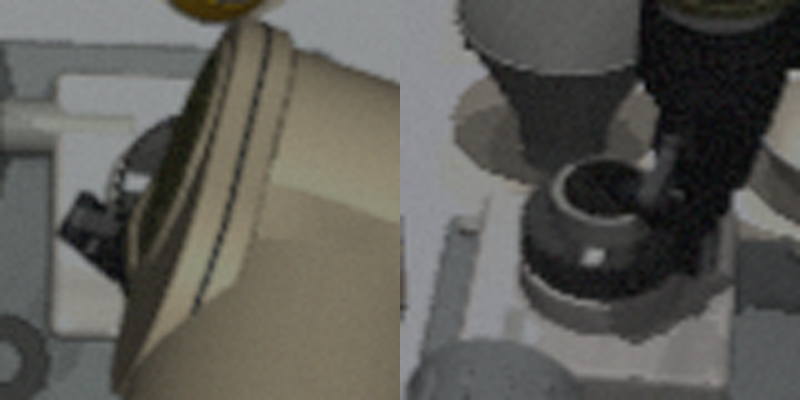

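```bash
python3 -m jog '[{"grip":1,"slide":[-0.057,-0.78,0],"yaw":-0.145},{"grip":1,"slide":[-0.057,-0.78,0],"yaw":-0.145},{"grip":1,"slide":[-0.057,-0.78,0],"yaw":-0.145},{"grip":1,"slide":[-0.057,-0.78,0],"yaw":-0.145},{"grip":1,"slide":[-0.057,-0.78,0],"yaw":-0.145},{"grip":1,"slide":[-0.057,-0.78,0],"yaw":-0.145},{"grip":1,"slide":[0,0,0],"yaw":0}]';python3 -c "from h import *;st()"; python3 -m jog '[{"grip":1,"slide":[1.0,0,0],"yaw":0},{"grip":1,"slide":[0.8,0,0],"yaw":0},{"grip":1,"slide":[0,0,0],"yaw":0}]';python3 look.py l5; python3 - <<'E'
from h import *
for n in('top','side'):
  im=cv2.imread(f'pics/{n}0.png')
  th=np.radians(np.arange(0,360,4)); v=[np.mean([cv2.getRectSubPix(im,(1,1),tuple(map(float,proj(n,[AX[0]+r*np.cos(t),AX[1]+r*np.sin(t),.113])))).mean() for r in(.035,.037,.039)]) for t in th]
  k=np.argsort(v)[::-1][:5];print(n,[(int(4*i),int(v[i])) for i in k])
E
```

```text
clock: 13.55
position: [0.5127, -0.178, 0.1706]
ee_rot: [-0.183, 0.983, -0.0, -0.001]
ft_force: [-4.9, -2.5, 1.6]
grip_width: -0.002
grasp_force: 2.7
j [-0.21  0.29  0.53  1.86 -0.17  1.04  2.33] psi -158.9 theta -157.8 r 0.056 tipz 0.0976
radial/tangential in tool x,y cm [ 5.6  -0.11] F tool [ 5.4 -0.6 -1.6]
clock: 13.85
position: [0.4958, -0.1832, 0.1709]
ee_rot: [-0.181, 0.983, 0.0, 0.0]
ft_force: [0.3, 0.2, 0.3]
grip_width: 0.002
grasp_force: 0.0
j [-0.21  0.26  0.54  1.9  -0.15  1.03  2.33] psi -159.1 theta -159.0 r 0.0737 tipz 0.0979
radial/tangential in tool x,y cm [ 7.37 -0.02] F tool [-0.3  0.1 -0.3]
top 0.79 621 0.029001218962922456 117.59906694465121
top [(128, 147), (132, 142), (124, 129), (136, 109), (120, 75)]
side 0.66 112 0.20100495688078732 104.78168141374917
side 0.59 445 0.01800266703163508 67.95295547442167
side [(136, 121), (132, 120), (140, 99), (320, 97), (324, 96)]
top [(244, 141), (240, 134), (248, 130), (236, 98), (252, 87)]
side [(320, 97), (324, 96), (228, 94), (224, 93), (316, 82)]
```

```bash
python3 -m jog '[{"grip":1,"slide":[-0.079,1.07,0],"yaw":0.147},{"grip":1,"slide":[-0.079,1.07,0],"yaw":0.147},{"grip":1,"slide":[-0.079,1.07,0],"yaw":0.147},{"grip":1,"slide":[-0.079,1.07,0],"yaw":0.147},{"grip":1,"slide":[-0.079,1.07,0],"yaw":0.147},{"grip":1,"slide":[-0.079,1.07,0],"yaw":0.147},{"grip":1,"slide":[-0.079,1.07,0],"yaw":0.147},{"grip":1,"slide":[-0.079,1.07,0],"yaw":0.147}]' >/dev/null; python3 -c "from h import *;st()"; python3 -m jog '[{"grip":1,"slide":[-0.079,1.07,0],"yaw":0.147},{"grip":1,"slide":[-0.079,1.07,0],"yaw":0.147},{"grip":1,"slide":[-0.079,1.07,0],"yaw":0.147},{"grip":1,"slide":[-0.079,1.07,0],"yaw":0.147},{"grip":1,"slide":[-0.079,1.07,0],"yaw":0.147},{"grip":1,"slide":[-0.079,1.07,0],"yaw":0.147},{"grip":1,"slide":[-0.079,1.07,0],"yaw":0.147},{"grip":1,"slide":[-0.079,1.07,0],"yaw":0.147}]' >/dev/null; python3 -c "from h import *;st()"
```

```text
j [-0.47  0.27  0.66  1.91 -0.19  1.03  1.03] psi 133.3 theta 132.6 r 0.0732 tipz 0.0979
radial/tangential in tool x,y cm [7.32 0.09] F tool [ 0.6 -0.3  0.7]
j [-0.57  0.5   0.83  1.71 -0.41  1.11 -0.03] psi 66.0 theta 65.7 r 0.0744 tipz 0.0977
radial/tangential in tool x,y cm [7.44 0.04] F tool [-0.1  0.1  0.1]
```

```bash
python3 -m jog '[{"grip":1,"slide":[-0.079,1.07,0],"yaw":0.147},{"grip":1,"slide":[-0.079,1.07,0],"yaw":0.147},{"grip":1,"slide":[-0.079,1.07,0],"yaw":0.147},{"grip":1,"slide":[-0.079,1.07,0],"yaw":0.147},{"grip":1,"slide":[-0.079,1.07,0],"yaw":0.147},{"grip":1,"slide":[-0.079,1.07,0],"yaw":0.147},{"grip":1,"slide":[-0.079,1.07,0],"yaw":0.147},{"grip":1,"slide":[-0.079,1.07,0],"yaw":0.147}]' >/dev/null; python3 -m jog '[{"grip":1,"slide":[-0.079,1.07,0],"yaw":0.147},{"grip":1,"slide":[-0.079,1.07,0],"yaw":0.147},{"grip":1,"slide":[-0.079,1.07,0],"yaw":0.147},{"grip":1,"slide":[-0.079,1.07,0],"yaw":0.147},{"grip":1,"slide":[-0.079,1.07,0],"yaw":0.147},{"grip":1,"slide":[0,0,0],"yaw":0}]' >/dev/null; python3 -c "from h import *;st()"
```

```text
j [-0.51  0.82  1.18  1.58 -0.78  1.28 -1.54] psi -43.4 theta -43.7 r 0.0735 tipz 0.0975
radial/tangential in tool x,y cm [7.35 0.04] F tool [ 0.2 -0.1 -0. ]
```

```bash
python3 -m jog '[{"grip":1,"slide":[-1.0,0,0],"yaw":0},{"grip":1,"slide":[-0.6,0,0],"yaw":0},{"grip":1,"slide":[-0.4,0,0],"yaw":0},{"grip":1,"slide":[0,0,0],"yaw":0}]'>/dev/null; python3 -c "from h import *;st()";python3 -m jog '[{"grip":1,"slide":[-0.057,-0.78,0],"yaw":-0.145},{"grip":1,"slide":[-0.057,-0.78,0],"yaw":-0.145},{"grip":1,"slide":[-0.057,-0.78,0],"yaw":-0.145},{"grip":1,"slide":[-0.057,-0.78,0],"yaw":-0.145},{"grip":1,"slide":[-0.057,-0.78,0],"yaw":-0.145},{"grip":1,"slide":[-0.057,-0.78,0],"yaw":-0.145},{"grip":1,"slide":[-0.057,-0.78,0],"yaw":-0.145},{"grip":1,"slide":[-0.057,-0.78,0],"yaw":-0.145}]'>/dev/null; python3 -c "from h import *;st()"
```

```text
j [-0.57  0.79  1.2   1.63 -0.77  1.26 -1.54] psi -43.0 theta -41.9 r 0.0561 tipz 0.0985
radial/tangential in tool x,y cm [ 5.61 -0.11] F tool [24.9 -1.5 15.2]
j [-0.56  0.63  0.98  1.64 -0.56  1.17 -0.6 ] psi 23.9 theta 25.7 r 0.057 tipz 0.0983
radial/tangential in tool x,y cm [ 5.7  -0.18] F tool [7.5 3.3 3.2]
```

```bash
python3 -m jog '[{"grip":1,"slide":[-0.057,-0.78,0],"yaw":-0.145},{"grip":1,"slide":[-0.057,-0.78,0],"yaw":-0.145},{"grip":1,"slide":[-0.057,-0.78,0],"yaw":-0.145},{"grip":1,"slide":[-0.057,-0.78,0],"yaw":-0.145},{"grip":1,"slide":[-0.057,-0.78,0],"yaw":-0.145},{"grip":1,"slide":[-0.057,-0.78,0],"yaw":-0.145},{"grip":1,"slide":[-0.057,-0.78,0],"yaw":-0.145},{"grip":1,"slide":[-0.057,-0.78,0],"yaw":-0.145}]'>/dev/null; python3 -c "from h import *;st()";python3 -m jog '[{"grip":1,"slide":[-0.057,-0.78,0],"yaw":-0.145},{"grip":1,"slide":[-0.057,-0.78,0],"yaw":-0.145},{"grip":1,"slide":[-0.057,-0.78,0],"yaw":-0.145},{"grip":1,"slide":[-0.057,-0.78,0],"yaw":-0.145},{"grip":1,"slide":[-0.057,-0.78,0],"yaw":-0.145},{"grip":1,"slide":[-0.057,-0.78,0],"yaw":-0.145},{"grip":1,"slide":[-0.057,-0.78,0],"yaw":-0.145},{"grip":1,"slide":[-0.057,-0.78,0],"yaw":-0.145}]'>/dev/null; python3 -c "from h import *;st()"
```

```text
j [-0.53  0.41  0.77  1.79 -0.32  1.07  0.36] psi 90.4 theta 89.8 r 0.0567 tipz 0.0982
radial/tangential in tool x,y cm [5.67 0.05] F tool [-0.4  0.2 -0.1]
j [-0.35  0.27  0.59  1.89 -0.18  1.03  1.48] psi 156.8 theta 154.0 r 0.056 tipz 0.0978
radial/tangential in tool x,y cm [5.59 0.27] F tool [ 4.8  2.4 -1.3]
```

```bash
python3 look.py l6
```

```text
j [-0.35  0.27  0.59  1.89 -0.18  1.03  1.48] psi 156.8 theta 154.0 r 0.056 tipz 0.0978
radial/tangential in tool x,y cm [5.59 0.27] F tool [ 4.8  2.4 -1.3]
top 0.72 133 0.030452927097427 74.56051157807444
top [(176, 135), (180, 135), (172, 134), (208, 133), (204, 132)]
side 0.85 382 0.027590731641272574 65.2465283501242
side [(320, 99), (324, 97), (316, 83), (328, 82), (224, 68)]
```

View pics/l6.png

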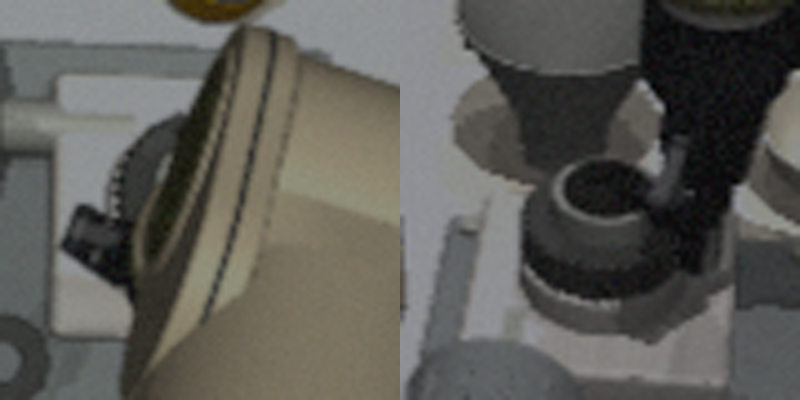

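```bash
python3 -m jog '[{"grip":1,"slide":[-0.15,-0.9,0],"yaw":-0.145},{"grip":1,"slide":[-0.057,-0.78,0],"yaw":-0.145},{"grip":1,"slide":[-0.057,-0.78,0],"yaw":-0.145},{"grip":1,"slide":[-0.057,-0.78,0],"yaw":-0.145},{"grip":1,"slide":[-0.057,-0.78,0],"yaw":-0.145},{"grip":1,"slide":[0,0,0],"yaw":0}]' >/dev/null;python3 -c "from h import *;st()"; python3 -m jog '[{"grip":1,"slide":[1.0,0,0],"yaw":0},{"grip":1,"slide":[0.8,0,0],"yaw":0},{"grip":1,"slide":[0,0,0],"yaw":0}]';python3 look.py l7
```

```text
j [-0.19  0.28  0.5   1.86 -0.16  1.04  2.26] psi -162.0 theta -161.1 r 0.0557 tipz 0.0977
radial/tangential in tool x,y cm [ 5.57 -0.09] F tool [ 8.9 -1.9 -4.5]
clock: 20.95
position: [0.4952, -0.1795, 0.171]
ee_rot: [-0.154, 0.988, 0.0, 0.0]
ft_force: [-0.3, 0.2, 0.1]
grip_width: 0.0
grasp_force: 0.0
j [-0.19  0.25  0.51  1.9  -0.14  1.03  2.26] psi -162.3 theta -161.9 r 0.073 tipz 0.098
radial/tangential in tool x,y cm [ 7.3  -0.05] F tool [ 0.3  0.3 -0.1]
top 0.92 556 0.028728253642149263 102.80806386054752
top [(324, 145), (328, 139), (320, 134), (332, 101), (316, 93)]
side 0.97 443 0.017768254271715283 86.78864502619064
side 0.6 105 0.22279041120017934 105.02245179737271
side [(320, 104), (324, 103), (328, 87), (316, 85), (228, 83)]
```

View pics/l7.png

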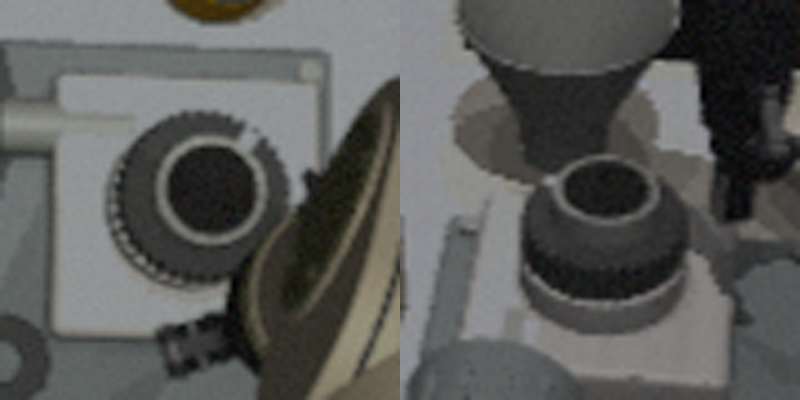

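```bash
python3 -m jog '[{"grip":1,"slide":[-0.079,1.07,0],"yaw":0.147},{"grip":1,"slide":[-0.079,1.07,0],"yaw":0.147},{"grip":1,"slide":[-0.079,1.07,0],"yaw":0.147},{"grip":1,"slide":[-0.079,1.07,0],"yaw":0.147},{"grip":1,"slide":[-0.079,1.07,0],"yaw":0.147},{"grip":1,"slide":[-0.079,1.07,0],"yaw":0.147},{"grip":1,"slide":[-0.079,1.07,0],"yaw":0.147},{"grip":1,"slide":[-0.079,1.07,0],"yaw":0.147}]' >/dev/null; python3 -m jog '[{"grip":1,"slide":[-0.079,1.07,0],"yaw":0.147},{"grip":1,"slide":[-0.079,1.07,0],"yaw":0.147},{"grip":1,"slide":[-0.079,1.07,0],"yaw":0.147},{"grip":1,"slide":[-0.079,1.07,0],"yaw":0.147},{"grip":1,"slide":[-0.079,1.07,0],"yaw":0.147},{"grip":1,"slide":[-0.079,1.07,0],"yaw":0.147},{"grip":1,"slide":[-0.079,1.07,0],"yaw":0.147},{"grip":1,"slide":[-0.079,1.07,0],"yaw":0.147}]' >/dev/null; python3 -m jog '[{"grip":1,"slide":[-0.079,1.07,0],"yaw":0.147},{"grip":1,"slide":[-0.079,1.07,0],"yaw":0.147},{"grip":1,"slide":[-0.079,1.07,0],"yaw":0.147},{"grip":1,"slide":[-0.079,1.07,0],"yaw":0.147},{"grip":1,"slide":[0,0,0],"yaw":0}]' >/dev/null; python3 -c "from h import *;st()"
```

```text
j [-0.53  0.63  0.9   1.6  -0.52  1.17 -0.57] psi 29.1 theta 27.8 r 0.0739 tipz 0.0975
radial/tangential in tool x,y cm [7.39 0.16] F tool [ 0.4 -0.8  0.3]
```

```bash
python3 -m jog '[{"grip":1,"slide":[-1.0,-0.1,0],"yaw":0},{"grip":1,"slide":[-0.6,0,0],"yaw":0},{"grip":1,"slide":[-0.4,0,0],"yaw":0},{"grip":1,"slide":[0,0,0],"yaw":0}]'>/dev/null; python3 -c "from h import *;st()";python3 -m jog '[{"grip":1,"slide":[-0.065,-0.78,0],"yaw":-0.145},{"grip":1,"slide":[-0.065,-0.78,0],"yaw":-0.145},{"grip":1,"slide":[-0.065,-0.78,0],"yaw":-0.145},{"grip":1,"slide":[-0.065,-0.78,0],"yaw":-0.145}]'>/dev/null; python3 -c "from h import *;st()"
```

```text
j [-0.54  0.59  0.91  1.65 -0.51  1.15 -0.55] psi 29.6 theta 31.1 r 0.0567 tipz 0.0979
radial/tangential in tool x,y cm [ 5.66 -0.15] F tool [12.8  1.4  7.8]
j [-0.53  0.48  0.81  1.72 -0.39  1.1  -0.06] psi 63.2 theta 63.8 r 0.0566 tipz 0.0978
radial/tangential in tool x,y cm [ 5.66 -0.07] F tool [8.2 1.7 5.6]
```

```bash
python3 -m jog '[{"grip":1,"slide":[-0.12,-0.78,0],"yaw":-0.145},{"grip":1,"slide":[-0.08,-0.78,0],"yaw":-0.145},{"grip":1,"slide":[-0.08,-0.78,0],"yaw":-0.145},{"grip":1,"slide":[-0.065,-0.78,0],"yaw":-0.145},{"grip":1,"slide":[-0.057,-0.78,0],"yaw":-0.145},{"grip":1,"slide":[-0.057,-0.78,0],"yaw":-0.145}]'>/dev/null; python3 -c "from h import *;st()"; python3 -m jog '[{"grip":1,"slide":[-0.057,-0.78,0],"yaw":-0.145},{"grip":1,"slide":[-0.057,-0.78,0],"yaw":-0.145},{"grip":1,"slide":[-0.057,-0.78,0],"yaw":-0.145},{"grip":1,"slide":[-0.057,-0.78,0],"yaw":-0.145},{"grip":1,"slide":[-0.057,-0.78,0],"yaw":-0.145},{"grip":1,"slide":[-0.057,-0.78,0],"yaw":-0.145}]'>/dev/null; python3 look.py l8
```

```text
j [-0.44  0.33  0.66  1.84 -0.24  1.05  0.71] psi 113.0 theta 113.5 r 0.0561 tipz 0.0976
radial/tangential in tool x,y cm [ 5.61 -0.05] F tool [5.8 1.9 1. ]
j [-0.29  0.26  0.54  1.89 -0.16  1.03  1.59] psi 162.7 theta 163.4 r 0.056 tipz 0.0976
radial/tangential in tool x,y cm [ 5.6  -0.06] F tool [2.5 2.1 1. ]
top 0.57 258 0.03170911176969703 68.85195581172088
top 0.4 1774 0.35984201649343506 87.15602063455363
top [(92, 146), (88, 140), (96, 138), (204, 133), (208, 132)]
side 0.88 419 0.0304218497424014 84.66497948205658
side [(96, 123), (92, 122), (100, 103), (88, 98), (320, 96)]
```

```bash
python3 -m jog '[{"grip":1,"slide":[-0.2,-0.78,0],"yaw":-0.145},{"grip":1,"slide":[-0.057,-0.78,0],"yaw":-0.145},{"grip":1,"slide":[-0.057,-0.78,0],"yaw":-0.145},{"grip":1,"slide":[-0.057,-0.78,0],"yaw":-0.145},{"grip":1,"slide":[-0.057,-0.78,0],"yaw":-0.145},{"grip":1,"slide":[0,0,0],"yaw":0},{"grip":1,"slide":[1.0,0,0],"yaw":0},{"grip":1,"slide":[1.0,0,0],"yaw":0}]'>/dev/null; python3 -m jog '[{"grip":1,"slide":[0,0,0],"yaw":0}]'>/dev/null; python3 look.py l9
```

```text
j [-0.13  0.26  0.46  1.89 -0.13  1.03  2.37] psi -156.4 theta -154.7 r 0.0756 tipz 0.098
radial/tangential in tool x,y cm [ 7.55 -0.22] F tool [ 0.6  0.4 -0.6]
top 0.89 701 0.03217617363577872 162.1335614225001
top 0.65 1069 0.2474236136834936 55.3307422324264
top [(136, 145), (132, 144), (140, 123), (128, 113), (144, 72)]
side 0.95 436 0.018014640999464062 91.19693393748649
side [(140, 126), (144, 123), (136, 110), (320, 97), (324, 96)]
```

```bash
python3 -m jog '[{"grip":1,"slide":[-0.079,1.3,0],"yaw":0.147},{"grip":1,"slide":[-0.079,1.07,0],"yaw":0.147},{"grip":1,"slide":[-0.079,1.07,0],"yaw":0.147},{"grip":1,"slide":[-0.079,1.07,0],"yaw":0.147},{"grip":1,"slide":[-0.079,1.07,0],"yaw":0.147},{"grip":1,"slide":[-0.079,1.07,0],"yaw":0.147},{"grip":1,"slide":[-0.079,1.07,0],"yaw":0.147},{"grip":1,"slide":[-0.079,1.07,0],"yaw":0.147}]' >/dev/null; python3 -m jog '[{"grip":1,"slide":[-0.079,1.07,0],"yaw":0.147},{"grip":1,"slide":[-0.079,1.07,0],"yaw":0.147},{"grip":1,"slide":[-0.079,1.07,0],"yaw":0.147},{"grip":1,"slide":[-0.079,1.07,0],"yaw":0.147},{"grip":1,"slide":[-0.079,1.07,0],"yaw":0.147},{"grip":1,"slide":[-0.079,1.07,0],"yaw":0.147},{"grip":1,"slide":[0,0,0],"yaw":0}]' >/dev/null; python3 -c "from h import *;st()"
```

```text
j [-0.49  0.39  0.68  1.78 -0.28  1.07  0.21] psi 85.8 theta 85.9 r 0.0737 tipz 0.0976
radial/tangential in tool x,y cm [ 7.37 -0.02] F tool [ 0.5 -0.3  0.7]
```

```bash
python3 -m jog '[{"grip":1,"slide":[-1.0,0,0],"yaw":0},{"grip":1,"slide":[-0.6,0,0],"yaw":0},{"grip":1,"slide":[-0.45,0,0],"yaw":0},{"grip":1,"slide":[0,0,0],"yaw":0}]'>/dev/null; python3 -c "from h import *;st()";python3 -m jog '[{"grip":1,"slide":[-0.065,-0.78,0],"yaw":-0.145},{"grip":1,"slide":[-0.065,-0.78,0],"yaw":-0.145},{"grip":1,"slide":[-0.065,-0.78,0],"yaw":-0.145},{"grip":1,"slide":[-0.065,-0.78,0],"yaw":-0.145},{"grip":1,"slide":[-0.065,-0.78,0],"yaw":-0.145},{"grip":1,"slide":[-0.065,-0.78,0],"yaw":-0.145},{"grip":1,"slide":[-0.065,-0.78,0],"yaw":-0.145},{"grip":1,"slide":[-0.065,-0.78,0],"yaw":-0.145}]'>/dev/null; python3 look.py l10
```

```text
j [-0.46  0.4   0.68  1.78 -0.29  1.07  0.26] psi 86.1 theta 87.3 r 0.0559 tipz 0.0978
radial/tangential in tool x,y cm [ 5.59 -0.12] F tool [15.2 -1.2 -2.3]
j [-0.28  0.26  0.51  1.89 -0.15  1.03  1.39] psi 152.8 theta 155.0 r 0.0558 tipz 0.0976
radial/tangential in tool x,y cm [ 5.58 -0.21] F tool [ 5.7  2.2 -3.4]
top 0.71 167 0.0356226983110769 60.35257582710852
top [(184, 136), (180, 135), (188, 134), (176, 131), (216, 131)]
side 0.57 387 0.030676767681222905 86.26103628546264
side [(320, 96), (324, 95), (328, 81), (316, 81), (332, 66)]
```

```bash
python3 -m jog '[{"grip":1,"slide":[-0.1,-0.76,0],"yaw":-0.145},{"grip":1,"slide":[-0.06,-0.78,0],"yaw":-0.145},{"grip":1,"slide":[-0.06,-0.78,0],"yaw":-0.145},{"grip":1,"slide":[-0.06,-0.78,0],"yaw":-0.145},{"grip":1,"slide":[0,0,0],"yaw":0},{"grip":1,"slide":[1.0,0,0],"yaw":0},{"grip":1,"slide":[1.0,0,0],"yaw":0}]'>/dev/null; python3 -m jog '[{"grip":1,"slide":[0,0,0],"yaw":0}]'>/dev/null; python3 look.py l11
```

```text
j [-0.17  0.22  0.46  1.92 -0.12  1.02  2.  ] psi -174.6 theta -172.9 r 0.0761 tipz 0.0978
radial/tangential in tool x,y cm [ 7.61 -0.23] F tool [ 0.1  0.4 -0.2]
top 0.62 504 0.03214692073937232 80.6761001510015
top [(324, 71), (320, 70), (328, 70), (336, 69), (340, 69)]
side 0.98 441 0.03231200571427691 92.8409606842207
side [(320, 97), (324, 97), (228, 83), (328, 81), (316, 81)]
```

View pics/l11.png

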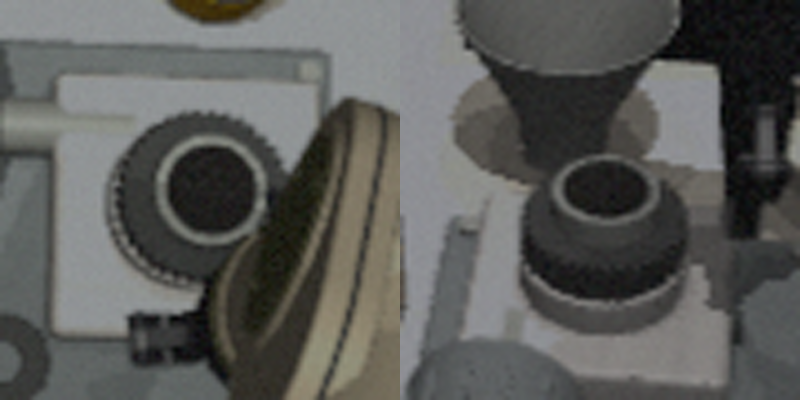

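```bash
python3 -m jog '[{"grip":1,"slide":[2,-3,0],"yaw":0},{"grip":1,"slide":[2,-3,0],"yaw":0},{"grip":1,"slide":[0,0,0],"yaw":0}]'>/dev/null; python3 look.py l12; python3 - <<'E'
from h import *
# fine angle from raw top pictures: centroid of bright on annulus
def ang(im):
  th=np.radians(np.arange(0,360,1)); v=np.array([np.mean([cv2.getRectSubPix(im,(1,1),tuple(map(float,proj('top',[AX[0]+r*np.cos(t),AX[1]+r*np.sin(t),.113])))).mean() for r in(.033,.035,.037,.039,.041)]) for t in th])
  w=np.clip(v-105,0,None)*((th>np.radians(225))&(th<np.radians(265))); return np.degrees((w*th).sum()/max(w.sum(),1e-9)),w.sum()
print(ang(cv2.imread('pics/top0.png')),ang(manip.camera('top')))
E
```

```text
j [-0.07  0.21  0.51  1.94 -0.12  1.02  2.15] psi -174.9 theta -145.1 r 0.1346 tipz 0.098
radial/tangential in tool x,y cm [11.68 -6.69] F tool [-0.  -0.5 -0.7]
top 0.82 554 0.035620102769960846 132.02580351281537
top [(236, 147), (240, 139), (232, 135), (244, 100), (228, 90)]
side 0.79 421 0.024134510179978686 93.78337298052489
side [(320, 97), (324, 95), (228, 85), (224, 82), (328, 82)]
(np.float64(243.49814432989692), np.float64(323.33333333333326)) (np.float64(236.3208519409138), np.float64(388.1333333333333))
```

```bash
python3 -m jog '[{"grip":1,"slide":[-2,3,0],"yaw":0},{"grip":1,"slide":[-2,3,0],"yaw":0},{"grip":1,"slide":[-1.2,0.2,0],"yaw":0},{"grip":1,"slide":[-0.7,0,0],"yaw":0},{"grip":1,"slide":[-0.35,0,0],"yaw":0},{"grip":1,"slide":[0,0,0],"yaw":0}]'>/dev/null; python3 -c "from h import *;st()"; python3 -m jog '[{"grip":1,"slide":[-0.03,-0.38,0],"yaw":-0.07},{"grip":1,"slide":[-0.03,-0.38,0],"yaw":-0.07},{"grip":1,"slide":[0,0,0],"yaw":0}]'>/dev/null;python3 -c "from h import *;st()"; python3 -m jog '[{"grip":1,"slide":[1,0,0],"yaw":0},{"grip":1,"slide":[1,0,0],"yaw":0},{"grip":1,"slide":[2,-3,0],"yaw":0},{"grip":1,"slide":[2,-3,0],"yaw":0},{"grip":1,"slide":[0,0,0],"yaw":0}]'>/dev/null;  python3 - <<'E'
from h import *
def ang(im):
  th=np.radians(np.arange(0,360,1)); v=np.array([np.mean([cv2.getRectSubPix(im,(1,1),tuple(map(float,proj('top',[AX[0]+r*np.cos(t),AX[1]+r*np.sin(t),.113])))).mean() for r in(.033,.035,.037,.039,.041)]) for t in th])
  w=np.clip(v-105,0,None)*((th>np.radians(225))&(th<np.radians(265))); return np.degrees((w*th).sum()/max(w.sum(),1e-9)),w.sum()
a=manip.camera('top');b=manip.camera('side')
cv2.imwrite('pics/fin.png',np.hstack([cv2.resize(a[140:280,230:430],(400,280)),cv2.resize(b[110:250,210:410],(400,280))]))
print(ang(cv2.imread('pics/top0.png')),ang(a)); st()
E
```

```text
j [-0.17  0.27  0.45  1.87 -0.13  1.04  2.  ] psi -174.6 theta -173.3 r 0.0552 tipz 0.0968
radial/tangential in tool x,y cm [ 5.52 -0.12] F tool [15.2  1.5 -8.6]
j [-0.14  0.28  0.43  1.86 -0.13  1.04  2.15] psi -166.5 theta -164.3 r 0.0554 tipz 0.0968
radial/tangential in tool x,y cm [ 5.53 -0.21] F tool [13.5  0.2 -5.2]Traceback (most recent call last):
  File "<stdin>", line 7, in <module>
  File "<stdin>", line 3, in ang
  File "h.py", line 7, in proj
    c,f,T=cal(n); p=T[:3,:3]@np.asarray(P,float)+T[:3,3]; s=p[:2]/p[2]; s=s*(1+c['k1']*(s@s)); return s*f+[c['cx'],c['cy']]
          ~~~^^^
  File "h.py", line 5, in cal
    c=manip.calibration(n); f=210/np.tan(np.radians(c['vfov']/2)); return c,f,np.array(c['camera_from_world'])
ValueError: time passes only in moves, steps and waits
```

View pics/fin.png

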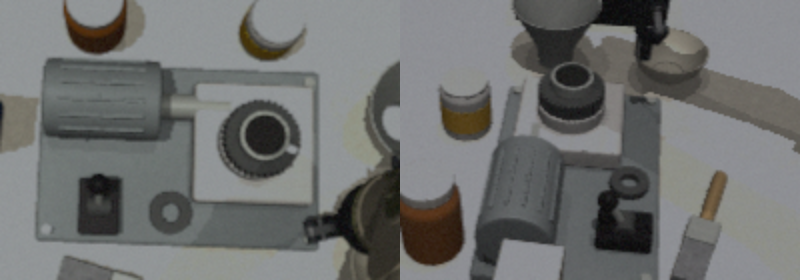

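```bash
sed -i 's/^def cal/import functools\n@functools.lru_cache\ndef cal/' h.py; python3 -m jog '[{"grip":1,"slide":[0,0,-3],"yaw":0},{"grip":1,"slide":[0,0,-3],"yaw":0},{"grip":1,"slide":[0,0,0],"yaw":0}]'; python3 - <<'E'
from h import *
def ang(im):
  th=np.radians(np.arange(0,360,1)); v=np.array([np.mean([cv2.getRectSubPix(im,(1,1),tuple(map(float,proj('top',[AX[0]+r*np.cos(t),AX[1]+r*np.sin(t),.113])))).mean() for r in(.033,.035,.037,.039,.041)]) for t in th])
  w=np.clip(v-105,0,None)*((th>np.radians(220))&(th<np.radians(270))); return np.degrees((w*th).sum()/max(w.sum(),1e-9)),w.sum()
print(ang(cv2.imread('pics/top0.png')),ang(manip.camera('top'))); st()
E
```

```text
clock: 32.8
position: [0.472, -0.2414, 0.2345]
ee_rot: [-0.119, 0.993, -0.001, 0.003]
ft_force: [0.6, -0.2, 0.4]
grip_width: -0.0
grasp_force: 0.0
(np.float64(243.49814432989692), np.float64(323.33333333333326)) (np.float64(250.7910347152006), np.float64(395.5999999999999))
j [-0.05  0.18  0.49  1.83 -0.09  1.15  2.28] psi -166.4 theta -137.9 r 0.1256 tipz 0.1596
radial/tangential in tool x,y cm [11.04 -5.98] F tool [ 0.3 -0.5  0.4]
```

```bash
python3 -m jog '[{"grip":1,"slide":[-1.8,3,0],"yaw":0},{"grip":1,"slide":[-1.8,2.7,0],"yaw":0},{"grip":1,"slide":[0,0,3],"yaw":0},{"grip":1,"slide":[0,0,3],"yaw":0},{"grip":1,"slide":[-1,0,0],"yaw":0},{"grip":1,"slide":[-0.5,0,0],"yaw":0},{"grip":1,"slide":[0,0,0],"yaw":0}]'>/dev/null; python3 -c "from h import *;st()"
```

```text
j [-0.13  0.26  0.43  1.87 -0.13  1.03  2.16] psi -166.4 theta -163.2 r 0.0592 tipz 0.099
radial/tangential in tool x,y cm [ 5.91 -0.34] F tool [ 0.3 -0.4 -0.7]
```

Press lightly, nudge clockwise ~6 mm, back away the same way, and look.

```bash
python3 -m jog '[{"grip":1,"slide":[-0.3,0,0],"yaw":0},{"grip":1,"slide":[-0.2,0,0],"yaw":0},{"grip":1,"slide":[0,0,0],"yaw":0}]'>/dev/null; python3 -c "from h import *;st()";  python3 -m jog '[{"grip":1,"slide":[0,0.3,0],"yaw":0},{"grip":1,"slide":[0,0.3,0],"yaw":0},{"grip":1,"slide":[0,0,0],"yaw":0}]'>/dev/null; python3 -c "from h import *;st()"; python3 -m jog '[{"grip":1,"slide":[1,0,0],"yaw":0},{"grip":1,"slide":[1,0,0],"yaw":0},{"grip":1,"slide":[2,-3,0],"yaw":0},{"grip":1,"slide":[2,-3,-3],"yaw":0},{"grip":1,"slide":[0,0,-3],"yaw":0},{"grip":1,"slide":[0,0,0],"yaw":0}]'>/dev/null
cat > ang.py <<'E'
from h import *
def ang(im):
  th=np.radians(np.arange(0,360,1)); v=np.array([np.mean([cv2.getRectSubPix(im,(1,1),tuple(map(float,proj('top',[AX[0]+r*np.cos(t),AX[1]+r*np.sin(t),.113])))).mean() for r in(.033,.035,.037,.039,.041)]) for t in th])
  w=np.clip(v-105,0,None)*((th>np.radians(220))&(th<np.radians(270))); return np.degrees((w*th).sum()/max(w.sum(),1e-9)),w.sum()
print(ang(manip.camera('top'))); st()
E
python3 ang.py
```

```text
j [-0.13  0.27  0.43  1.86 -0.13  1.03  2.16] psi -166.5 theta -162.5 r 0.0561 tipz 0.0984
radial/tangential in tool x,y cm [ 5.6  -0.39] F tool [ 1.8  0.1 -2. ]
j [-0.14  0.27  0.43  1.87 -0.13  1.03  2.14] psi -166.5 theta -169.5 r 0.056 tipz 0.0978
radial/tangential in tool x,y cm [5.6 0.3] F tool [ 2.4 -0.4 -2.3]
(np.float64(250.6036281907208), np.float64(415.2666666666667))
j [-0.05  0.16  0.49  1.85 -0.09  1.15  2.27] psi -166.5 theta -139.8 r 0.1296 tipz 0.1595
radial/tangential in tool x,y cm [11.58 -5.83] F tool [-0.4  0.2  0.4]
```

```bash
python3 -m jog '[{"grip":1,"slide":[-1.8,2.8,0],"yaw":0},{"grip":1,"slide":[-1.8,2.7,0],"yaw":0},{"grip":1,"slide":[0,0,3],"yaw":0},{"grip":1,"slide":[0,0,3],"yaw":0},{"grip":1,"slide":[-1.2,0,0],"yaw":0},{"grip":1,"slide":[-0.8,0,0],"yaw":0},{"grip":1,"slide":[-0.4,0,0],"yaw":0},{"grip":1,"slide":[0,0,0],"yaw":0}]'>/dev/null; python3 -c "from h import *;st()";  python3 -m jog '[{"grip":1,"slide":[-0.2,0,0],"yaw":0},{"grip":1,"slide":[0,0,0],"yaw":0}]'>/dev/null; python3 -c "from h import *;st()"
```

```text
j [-0.13  0.27  0.42  1.86 -0.13  1.04  2.15] psi -166.5 theta -163.8 r 0.0559 tipz 0.0986
radial/tangential in tool x,y cm [ 5.58 -0.26] F tool [ 4.6  1.8 -1.3]
j [-0.13  0.27  0.43  1.86 -0.13  1.04  2.15] psi -166.5 theta -163.4 r 0.0555 tipz 0.0985
radial/tangential in tool x,y cm [ 5.55 -0.3 ] F tool [13.3  1.3 -5.2]
```

```bash
python3 -m jog '[{"grip":1,"slide":[0,0.3,0],"yaw":0},{"grip":1,"slide":[0,0.3,0],"yaw":0},{"grip":1,"slide":[0,0,0],"yaw":0}]'>/dev/null; python3 -c "from h import *;st()"; python3 -m jog '[{"grip":1,"slide":[1,0,0],"yaw":0},{"grip":1,"slide":[1,0,0],"yaw":0},{"grip":1,"slide":[2,-3,0],"yaw":0},{"grip":1,"slide":[2,-3,-3],"yaw":0},{"grip":1,"slide":[0,0,-3],"yaw":0},{"grip":1,"slide":[0,0,0],"yaw":0}]'>/dev/null;python3 ang.py
```

```text
j [-0.14  0.27  0.42  1.87 -0.12  1.04  2.14] psi -166.6 theta -169.3 r 0.0556 tipz 0.0985
radial/tangential in tool x,y cm [5.55 0.27] F tool [11.9 -1.2 -3.3]
(np.float64(244.20932134096483), np.float64(407.66666666666663))
j [-0.05  0.17  0.48  1.84 -0.09  1.15  2.27] psi -166.5 theta -139.6 r 0.127 tipz 0.1603
radial/tangential in tool x,y cm [11.32 -5.75] F tool [-0.2  0.3  0.1]
```

Mark is at 244.2°, against 243.5° at the start. The ring has made two full turns and the hand is clear.

```bash
python3 -c "
from workcell import manip
print(manip.get_obs()['clock'],manip.hand_in())"
```

```text
the job is handed in; nothing more can be done
36.75 None
```

The switch lever is fully over to off. The ring then went two full anticlockwise turns, ending within about 1° of its start mark (I overshot by about 7° and nudged it back). The hand is clear, and the job was handed in at 36.75 s with no verdict returned.

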